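# Flip the status flag of the board that passed

## Robot

A 6-joint arm with a two-finger parallel gripper is mounted at the origin on a cart in front of the work surface, level with it; the furniture and walls round the work are solid. World frame = base frame: x ahead of the robot, y to its left, z up, the work surface at z = 0. Lengths are in m, angles in rad, forces in N, time in s.
With the tool pointing down it reaches from about 0.35 to 0.975 m from the base axis. Payload 7.1 kg.
Tool frame: the origin (TCP) lies midway between the tips of the shut fingers; the grasp point (between the pads) lies 19 mm behind it; z points along the fingers, y is the line along which they close (so a half turn about z gives the same grasp; the last joint's range is limited). The gripper opens to 88 mm and grips with 3 to 60 N. Pads are 20 mm wide; open, the fingers measure 115 mm over their backs; the gripper's body (75 mm by 178 mm) begins 61 mm behind the grasp point.
Start: joints at [-1.32, 0.423, 1.63, -0, 1.089, -0.019], TCP at [0.167, -0.602, 0.223] pointing down, gripper open.
Joint ranges: [-3, 3], [-0.9, 2.11], [0.09, 2.58], [-1.31, 4.45], [0.11, 2.69], [-2.54, 2.54]. Speed limits (rad/s): [2.39, 2.39, 3.01, 3.14, 3.14, 3.14].

## Interface

Orientations are given as a unit quaternion [w, x, y, z].
In Python, from station import move_pose, movel, movej, command_gripper, wait, inverse_kinematics, read_camera, camera_info, MotionError, job_done, get_time, get_joint_pos, get_qvel, get_effort, get_tcp_pos, get_ee_rot, get_ft_force, get_ft_torque, get_grip_width, get_finger_force gives the robot as it stands. Calls block until the motion is done:
- move_pose(position, orientation): joint-space move of the TCP to a pose.
- movel(position, frame=None, v=0.15, until_force=None): straight line of the TCP; frame=None keeps the orientation; v is the mean speed in m/s. With until_force (N) it stops when the force on the tool has changed by that much, and returns True; else False.
- movej(angles): joint-space move.
- command_gripper(opening): opening from 0.0 (shut) to 1.0 (fully open); the grip force is fixed at half the most; returns when the fingers have stopped.
- wait(seconds).
- inverse_kinematics(position, orientation): joint angles nearest the present ones, or None.
- read_camera(name): name is "scene" or "side" or "wrist"; returns the picture (480x640x3 uint8, red, green, blue); there is no depth.
- camera_info(name): a dict with "intrinsics" (3x3 intrinsics, pixels), "dist" ([k1, k2, p1, p2, k3] as OpenCV has them; the pictures are not rectified), "T" (4x4, takes a point from camera to world coordinates); the wrist camera has in their place "tool_from_camera" (4x4, takes a point from camera to tool coordinates, whose origin is the TCP and whose axes are the flange's). Camera axes: x right, y up, looking along -z (the intrinsics and any distortion apply to the point x, -y, -z); pixel columns grow to the right and rows downward; lengths in m; the calibration is good to about 2 mm. A picture is of the moment at which its call begins: read the wrist's pose just before it. camera_info takes no time and is no camera call.
A pose or a line that the arm cannot do raises MotionError and nothing moves.
- job_done(): hands the job in; it is judged then, once.
Readings, each from a call of its own:
- get_time(): time.
- get_joint_pos(): joint angles.
- get_qvel(): joint speeds.
- get_effort(): joint torques, N m.
- get_tcp_pos(): TCP position.
- get_ee_rot(): TCP orientation.
- get_ft_force(): force on the tool from outside, world axes, zero at the start.
- get_ft_torque(): the same for the moment, N m.
- get_grip_width(): opening from 0.0 (shut) to 1.0 (fully open).
- get_finger_force(): force on a finger pad.
Only numpy, scipy, OpenCV 4.12 (cv2) and the standard library are available. Lean on these libraries where they do the work, as an engineer would, in place of code of your own. Each camera call takes 0.05 s, during which the arm holds its last target. There are 200 camera calls.

## Task

The circuit board with the tall black connector strips has passed its test. With a fingertip, push the hinged flag on the stand just in front of that board right over its pivot, so that it lies fully flat on the board's side with the tick face up. Leave the other two flags as they are, do not shove the stands, boards or other things about, and do not lift anything off the bench.

Things in the scene. Friction and masses are not known exactly. Their poses are not given: they have to be found in the camera images.
- board_c: the circuit board that passed: 105 x 96 mm, the only one with tall black connector strips, 24 mm high in all; lies just beyond stand_1. Origin at the middle of its underside. Loose.
- board_a: nearly flat circuit board 105 x 96 x 8 mm, lies just beyond stand_2. Origin at the middle of its underside. Loose.
- board_d: nearly flat circuit board 105 x 96 x 11 mm, lies just beyond stand_3. Origin at the middle of its underside. Loose.
- stand_1: flag stand of board_c, the board with the tall black strips: steel base 130 (x) x 80 (y) x 16 mm, about 1.5 kg, loose. Origin mid-underside; x points from the robot's side to its board, y along the hinge axis, which lies 46 mm over the origin between cheeks at y = +-30 mm. Apart from the flag nothing rises over 52 mm. Rest posts 24 mm either side of the axis carry the flat flag.
- flag_1 (a joint): flag of stand_1, rad: 0 = flat towards the robot (stand -x), ring face up; 1.57 upright; 3.14 = flipped, flat towards the board (stand +x), tick face up; hard stops at both. Aluminium plate 50 mm wide, 6 mm thick, 36 mm long, slippery. Stiff hinge: stays where left. Pushed level to stand +x (1 to 3 N) by a fingertip 8 to 16 mm above the axis it goes over, then press it flat. Starts at 0 to 0.35.
- flag_1_bead (a point): middle of the bead of flag_1: a polished rod 7 mm thick, 36 mm long, along the top of the lifting tab that leans outward from the flag's free end, on the ring face. With the flag flat at 0 it lies 52 mm from the axis on the robot's side and 69 mm over the bench; flipped, it hangs 23 mm over the bench on the board's side. Moves with the flag
- stand_2: flag stand of board_a: steel base 130 (x) x 80 (y) x 16 mm, about 1.5 kg, loose. Built and framed like stand_1.
- flag_2 (a joint): flag of stand_2, rad: 0 = flat towards the robot (stand -x), ring face up; 1.57 upright; 3.14 = flipped, flat towards the board (stand +x), tick face up; hard stops at both. Built like flag_1. Starts flipped (about 3.1).
- flag_2_bead (a point): middle of the bead of flag_2: a polished rod 7 mm thick, 36 mm long, along the top of the lifting tab that leans outward from the flag's free end, on the ring face. With the flag flat at 0 it lies 52 mm from the axis on the robot's side and 69 mm over the bench; flipped, it hangs 23 mm over the bench on the board's side. Moves with the flag
- stand_3: flag stand of board_d: steel base 130 (x) x 80 (y) x 16 mm, about 1.5 kg, loose. Built and framed like stand_1.
- flag_3 (a joint): flag of stand_3, rad: 0 = flat towards the robot (stand -x), ring face up; 1.57 upright; 3.14 = flipped, flat towards the board (stand +x), tick face up; hard stops at both. Built like flag_1. Starts at about 0.
- flag_3_bead (a point): middle of the bead of flag_3: a polished rod 7 mm thick, 36 mm long, along the top of the lifting tab that leans outward from the flag's free end, on the ring face. With the flag flat at 0 it lies 52 mm from the axis on the robot's side and 69 mm over the bench; flipped, it hangs 23 mm over the bench on the board's side. Moves with the flag
- tin_a: small grey round tin 46 mm across, 34 mm tall, standing between two stands; origin at the middle of its underside; loose bystander
- film_tape: roll of amber film tape 66 x 82 mm, 19 mm tall, lying between two stands; origin at the middle of its underside; loose bystander
- memory_stick: memory stick 18 x 51 x 8 mm between two stands, nearer the robot; origin at the middle of its underside; loose bystander
- printed_corner: cream printed corner piece 28 x 28 x 31 mm between two stands, nearer the robot; origin at the middle of its underside; loose bystander
- dust_brush: wooden-handled brush 26 x 138 x 10 mm near the front edge; origin at the middle of its underside; loose bystander
- tweezers: black tweezers 20 x 120 x 9 mm near the front edge; origin at the middle of its underside; loose bystander

How it is judged:
At the end, for the whole second after the job is handed in: flag_1 lies flipped over, within about 8 degrees of flat (joint over 3.0 rad), at rest; flag_2 still lies towards its board (over 2.84) and flag_3 towards the robot (under 0.3); the stands stand still (value of joint flag_1 above 3 rad and value of joint flag_2 above 2.84 rad and value of joint flag_3 below 0.3 rad and velocity of joint flag_1 between -0.05 and 0.05 rad/s and linear speed of each of stand_1, stand_2, stand_3 below 0.02 m/s); the robot touches nothing.
It fails at once if a flag of another board is turned (more than about 17 degrees off flat) (value of joint flag_2 below 2.84 rad or value of joint flag_3 above 0.3 rad).
It fails at once if a stand is shoved or lifted (more than 15 mm moved, 10 mm off the bench, or tipped 10 degrees) (distance of any of stand_1, stand_2, stand_3 from where it was at the start of the episode above 0.015 m or height (world z) of any of stand_1, stand_2, stand_3 above 0.01 m or angle between any of stand_1, stand_2, stand_3's own z axis and vertical above 0.17 rad).
It fails at once if a board is moved more than 20 mm, or lifted (distance of any of board_c, board_a, board_d from where it was at the start of the episode above 0.02 m or height (world z) of any of board_c, board_a, board_d above 0.01 m).
It fails at once if a bystander is moved more than 20 mm, or lifted (distance of any of tin_a, film_tape, memory_stick, printed_corner, dust_brush, tweezers from where it was at the start of the episode above 0.02 m or height (world z) of any of tin_a, film_tape, memory_stick, printed_corner, dust_brush, tweezers above 0.012 m).
It also fails if it takes over 35 s, if anything falls off the work surface, if the arm or the gripper's body presses on something with over 40 N, if the wrist force passes 120 N, or if a joint passes its speed limit or range.

## Working session

There is one attempt and no reset: what is moved stays moved. The work goes in short steps, each a Python script; the robot and the scene stay as the last script left them, time stands still between calls to the robot, and variables do not carry over. Pictures are saved under pics/ and viewed, at most 10 in all, crops included, and the job is handed in when it is done.

```bash
mkdir -p pics; python3 - <<'E'
from station import *
import cv2,numpy as np
for n in("scene","side"):
    im=read_camera(n); cv2.imwrite(f"pics/{n}0.png",im[:,:,::-1])
    c=camera_info(n); print(n,np.round(c["intrinsics"],1).tolist(),c["dist"],np.round(c["T"],3).tolist())
print(get_time(),get_ee_rot(),camera_info("wrist"))
E
```

```text
scene [[551.2, 0.0, 317.1], [0.0, 551.2, 242.4], [0.0, 0.0, 1.0]] [0.01960293 0.         0.         0.         0.        ] [[-0.494, 0.43, -0.756, -0.343], [-0.869, -0.229, 0.438, 0.498], [0.015, 0.873, 0.487, 0.629], [0.0, 0.0, 0.0, 1.0]]
side [[492.6, 0.0, 318.7], [0.0, 492.6, 239.8], [0.0, 0.0, 1.0]] [0.04154556 0.         0.         0.         0.        ] [[0.943, 0.156, -0.295, 0.222], [-0.332, 0.365, -0.87, -0.971], [-0.028, 0.918, 0.396, 0.511], [0.0, 0.0, 0.0, 1.0]]
0.1 [-6.88350489e-04  9.90918381e-01  1.34462947e-01 -7.10224033e-05] {'intrinsics': array([[337.6996437 ,   0.        , 317.66633843],
       [  0.        , 337.6996437 , 239.21416116],
       [  0.        ,   0.        ,   1.        ]]), 'dist': array([0.01615925, 0.        , 0.        , 0.        , 0.        ]), 'tool_from_camera': array([[-1.94268500e-04,  9.54332041e-01,  2.98747916e-01,
         8.26747330e-02],
       [ 9.99998453e-01,  7.07715901e-04, -1.61048072e-03,
         1.80271130e-05],
       [-1.74836201e-03,  2.98747141e-01, -9.54330702e-01,
        -1.62235545e-01],
       [ 0.00000000e+00,  0.00000000e+00,  0.00000000e+00,
         1.00000000e+00]])}
```

View pics/scene0.png

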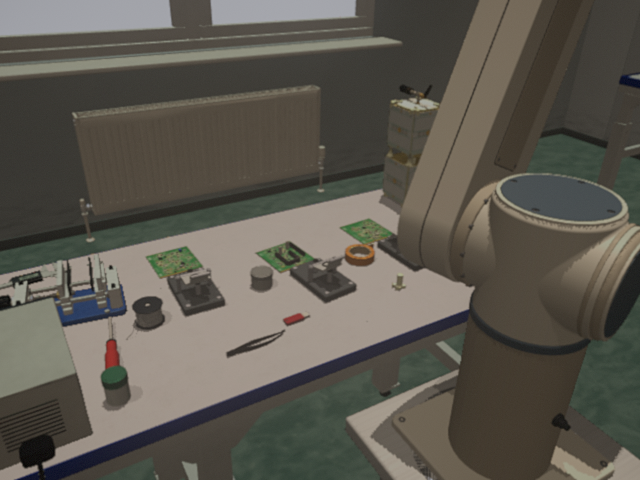

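View pics/side0.png

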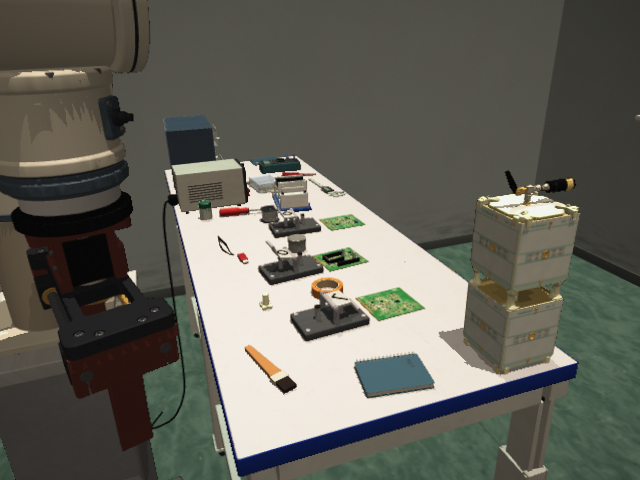

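The board with tall black strips is the middle one (scene ~(287,256), side ~(340,259)). Its stand is at scene ~(323,278), side ~(291,267). I'll locate it roughly, then look from above with the wrist camera.

```bash
cat > h.py <<'E'
from station import *
import cv2,numpy as np
from scipy.spatial.transform import Rotation as R
def pose():
    T=np.eye(4);q=np.array(get_ee_rot());T[:3,:3]=R.from_quat(q[[1,2,3,0]]).as_matrix();T[:3,3]=get_tcp_pos();return T
def rays(n,uv,Tt=None):
    c=camera_info(n);T=Tt@c["tool_from_camera"] if n=="wrist" else c["T"]
    p=cv2.undistortPoints(np.array(uv,float).reshape(-1,1,2),c["intrinsics"],c["dist"]).reshape(-1,2)
    d=np.c_[p[:,0],-p[:,1],-np.ones(len(p))]@T[:3,:3].T
    return T[:3,3],d
def onz(n,uv,z,Tt=None):
    o,d=rays(n,uv,Tt);return o+d*((np.broadcast_to(z,len(d))-o[2])/d[:,2])[:,None]
def down(yaw): # tool z down, tool x at yaw
    c,s=np.cos(yaw),np.sin(yaw)
    q=R.from_matrix(np.array([[c,s,0],[s,-c,0],[0,0,-1]])).as_quat();return q[[3,0,1,2]]
E
python3 - <<'E'
from h import *
print(onz("scene",[[323,278],[287,256],[196,288],[262,277],[360,254]],[.016,.008,.016,.02,.01]))
print(onz("side",[[291,269],[340,259],[331,317],[297,243],[327,290]],[.016,.008,.016,.02,.01]))
s=cv2.imread("pics/scene0.png")[225:315,230:350];t=cv2.imread("pics/side0.png")[205:295,230:350]
cv2.imwrite("pics/crop.png",np.vstack([cv2.resize(x,None,fx=3.3,fy=3.3,interpolation=2) for x in(s,t)]))
E
```

```text
[[ 0.47243973  0.01034338  0.016     ]
 [ 0.59817125  0.02919529  0.008     ]
 [ 0.559942    0.24953606  0.016     ]
 [ 0.52911373  0.12090615  0.02      ]
 [ 0.52640717 -0.11639513  0.01      ]]
[[ 0.47822603 -0.01557319  0.016     ]
 [ 0.60437094  0.00551215  0.008     ]
 [ 0.49095823 -0.23457374  0.016     ]
 [ 0.53075779  0.10893767  0.02      ]
 [ 0.52313624 -0.125866    0.01      ]]
```

View pics/crop.png

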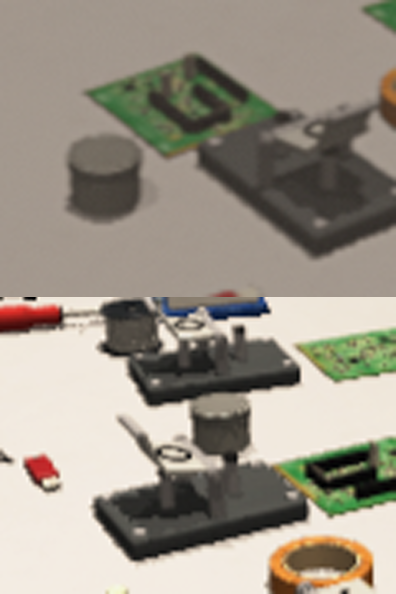

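The crop shows the middle stand: flag slightly raised at the robot side with its tab leaning up, bare post on the board side. I'm moving the wrist over it.

```bash
python3 - <<'E'
from h import *
command_gripper(0.0)
move_pose([0.49,0.0,0.25],down(0.0))
T=pose();np.save("T1.npy",T);cv2.imwrite("pics/w1.png",read_camera("wrist")[:,:,::-1])
print(T[:3,3],get_joint_pos(),get_time())
E
```

```text
[ 0.49012979 -0.00057503  0.24997809] [-2.54215513e-02  1.88986960e-01  1.89565995e+00 -8.20319509e-05
  1.05689803e+00  1.54632295e+00] 3.925
```

View pics/w1.png

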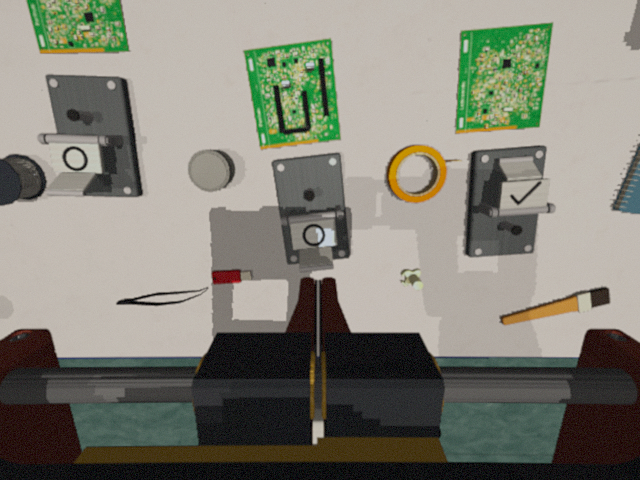

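Wrist view: middle stand corners (top, z≈16 mm) ≈ (274,161),(339,154),(352,257),(288,265); hinge rod ends ≈ (289,219),(344,210); tab's near edge ≈ (301,270)–(333,265). flag_2 (tick) is at right, flag_3 (ring) at left.

```bash
python3 - <<'E'
from h import *
T=np.load("T1.npy")
C=onz("wrist",[[274,161],[339,154],[352,257],[288,265]],.016,T)[:,:2]
print("corners",C.round(4).tolist(),"mid",C.mean(0),"sides",[np.linalg.norm(C[i]-C[(i+1)%4]).round(4) for i in range(4)])
x=C[0]+C[1]-C[2]-C[3];y=C[0]+C[3]-C[1]-C[2];print("yaw",np.degrees(np.arctan2(x[1],x[0])),np.degrees(np.arctan2(-y[0],y[1])))
h=onz("wrist",[[289,219],[344,210]],.046,T)[:,:2];d=h[0]-h[1];print("hinge",h.tolist(),h.mean(0),np.degrees(np.arctan2(-d[0],d[1])))
for z in(.065,.07,.075):print(z,onz("wrist",[[301,270],[333,265]],z,T)[:,:2].round(4).tolist())
im=cv2.imread("pics/w1.png");cv2.imwrite("pics/w1c.png",cv2.resize(im[140:290,240:380],None,fx=4,fy=4,interpolation=2))
E
```

```text
corners [[0.5429, 0.0487], [0.5506, -0.0255], [0.4256, -0.0441], [0.415, 0.0362]] mid [0.48351805 0.00383731] sides [np.float64(0.0747), np.float64(0.1263), np.float64(0.081), np.float64(0.1284)]
yaw 6.997393271070849 6.755591622839544
hinge [[0.48201039856433725, 0.030816979441134214], [0.4921634921446829, -0.03028398470121531]] [4.87086945e-01 2.66497370e-04] 9.434583241839464
0.065 [[0.4286, 0.0174], [0.4345, -0.018]]
0.07 [[0.4306, 0.0172], [0.4364, -0.0177]]
0.075 [[0.4327, 0.0169], [0.4384, -0.0175]]
```

View pics/w1c.png

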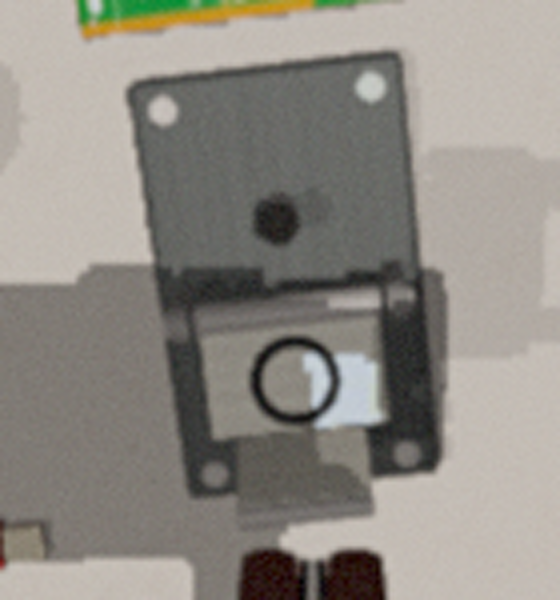

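Stand: centre ≈ (0.484, 0.003), yaw ≈ 7.5°, sizes check (≈128×78 mm, hinge 62 mm). Bead ≈ 50 mm in front of the axis, so it starts slightly raised. Now the push, at 12 mm over the axis.

```bash
cat > p.py <<'E'
from h import *
yaw=np.radians(7.5);O=np.array([.4845,.0025])
def P(x,z):return [O[0]+x*np.cos(yaw),O[1]+x*np.sin(yaw),z]
E
python3 - <<'E'
from p import *
move_pose(P(-.092,.15),down(yaw))
print(movel(P(-.092,.058),v=.12,until_force=8),get_ft_force())
for x in(-.06,-.03,-.01,.02):
    r=movel(P(x,.058),v=.05,until_force=7);print(x,r,get_tcp_pos().round(4) if hasattr(get_tcp_pos(),'round') else get_tcp_pos(),np.round(get_ft_force(),2),get_time())
    if r:break
cv2.imwrite("pics/w2.png",read_camera("wrist")[:,:,::-1]);cv2.imwrite("pics/s2.png",read_camera("side")[:,:,::-1][190:310,220:380].repeat(4,0).repeat(4,1))
E
```

```text
False [ 0.22694585 -0.93975289 -0.59347733]
-0.06 False [ 0.4249 -0.0053  0.0579] [ 0.03  0.4  -0.13] 6.25
-0.03 False [ 0.4549 -0.0014  0.058 ] [-0.15  0.09 -0.02] 7.0
-0.01 False [0.4751 0.0012 0.058 ] [ 0.27 -0.45  0.3 ] 7.55
0.02 False [0.5043 0.0051 0.0579] [-0.16 -0.61  0.46] 8.3
```

View pics/s2.png

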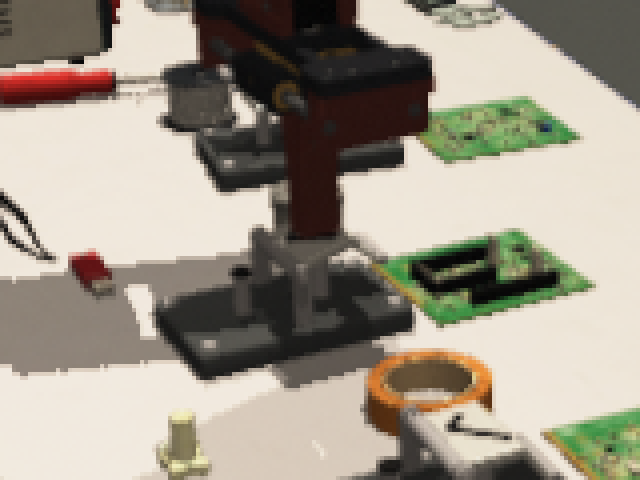

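The flag has gone over: the plate lies toward the board under the fingertip at ~(320,245), and the stand has not visibly moved. Next I press it flat, retract and check.

```bash
python3 - <<'E'
from p import *
print(movel(P(.024,.057),v=.05,until_force=7))
print(movel(P(.024,.044),v=.03,until_force=9),get_tcp_pos(),get_ft_force())
movel(P(.02,.12),v=.15)
move_pose([0.49,0.0,0.25],down(0.0))
T=pose();np.save("T3.npy",T)
cv2.imwrite("pics/w3.png",read_camera("wrist")[:,:,::-1][130:290,230:370].repeat(3,0).repeat(3,1))
s=read_camera("side")[:,:,::-1][190:280,220:380].repeat(3,0).repeat(3,1)
w=cv2.imread("pics/w3.png");o=np.zeros((480,900,3),np.uint8);o[:,:420]=w;o[:270,420:]=s
cv2.imwrite("pics/chk.png",o[:,:800])
print(get_time())
E
```

```text
False
True [0.50877201 0.00562974 0.04904931] [-2.93995049  0.28847794 13.30761594]
10.3167
```

View pics/chk.png

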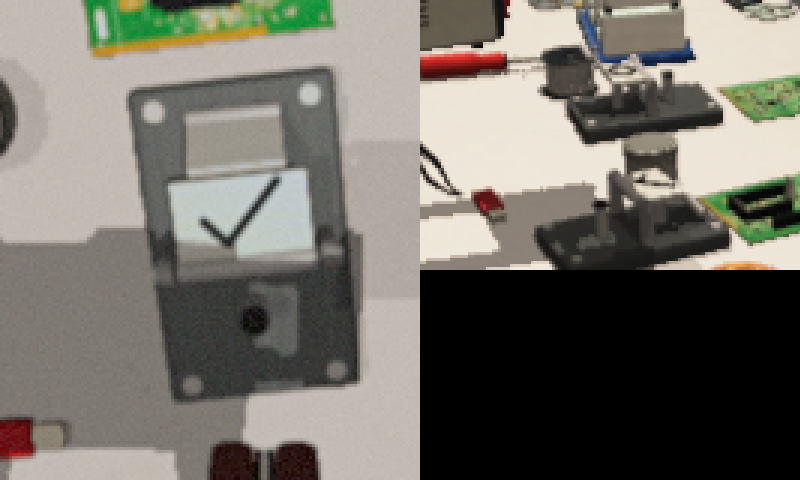

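The tick face is up and flat: the press stopped at 49 mm, the expected height of the flat plate's top. The stand is in place and the arm is clear.

```bash
python3 -c "
from station import *
wait(0.5);print(job_done())"
```

```text
the job is handed in; nothing more can be done
None
```

Flag_1 is flipped over and pressed flat on board_c's side with the tick face up; nothing else was seen to move, and the job is handed in (no verdict was returned).

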